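# Release the tube from the blue bench burner

## Task

Take the steel tube out of the burner with the blue collet ring: its push-fit only lets go while the ring is held pressed in, so press the ring in (firmly, but do not ram it against its stop, it is plastic), draw the tube out and stand it, brass foot down, in the steel jar. Leave the jar standing about where it is, and the red burner's tube fully in its fitting.

Things in the scene. Friction and masses are not known exactly. Their poses are not given: they have to be found in the camera images.
- blue_burner: the burner to work on, fixed to the bench: black base plate 130 x 100 x 10, grey post, and on it a brass head (52 diameter, 50 long) that leans 35 degrees from vertical towards the burner's own -x (roughly back towards the robot). Origin: centre of the plate's underside, z up. Head axis, pointing up out of the fitting: (-0.574, 0, 0.819) in this frame. The brass valve stems below the head stick out along y to 48 (-y: 47), 45 above the bench
- blue_mouth (a point): centre of the upper end face of the blue burner's brass head, on the head axis (burner frame: x 6.3, y 0, z 126). The plastic blue collet ring (48 outer, 29 inner diameter, flange 8 thick) sits above it round the tube; its pressing face stands between 20 and 34 above this point along the head axis, differently each time and not reported: feel for it. Its spring pushes back with 5.6 N at first and 13.3 N at the full 11 stroke; ramming it (over 28 N on it) breaks it
- blue_ring (a joint): how far the blue ring is pressed in from where it rests, m, 0 to 0.011 (hard stop). Four pawls over the tube's foot let go between 0.003 and 0.006; they close again when the ring comes back up, so have it pressed about 0.007 to 0.010 when the tube starts to move. Tube and ring may then rise together: once the foot has moved 2 mm up it is past the catch. Pulling without pressing does not free the tube
- blue_tube: the steel tube in the blue burner, 102 long, 18 diameter, 0.1 to 0.2 kg; its lowest 12 are a brass foot of 26 diameter. Origin: centre of the foot's end face; own z runs along the tube to the top. Seated, the origin lies 40 inside the head's mouth on its axis and the top 62 outside it; the tube can lean 3 degrees in the head
- blue_top (a point): centre of the blue tube's upper end
- blue_foot (a point): centre of the end face of the blue tube's brass foot
- red_tube: the same tube, in the other burner, which is alike but has a red collet ring; leave it. Origin: centre of its foot's end face; z along the tube
- red_burner: the other burner, same shape and axes
- jar: open steel jar, 86 outer, 80 inner diameter, 60 high, floor 5 thick, 0.6 kg, loose on the bench. Origin: centre of its underside, z up
Not all that is in view belongs to the job. Leave any orange look-alike of the blue_tube alone.

How it is judged (in metres and radians):
On the way, in this order (a step that is already met when the one before it is completed fails the run):
1. the blue ring is pressed in at least 3 mm while the tube is still in the fitting (value of joint blue_ring above 0.003 m and z of blue_foot in the frame of blue_burner below 0.105 m), for 0.1 s.
2. the blue tube is out of its fitting, between the fingers (z of blue_foot in the frame of blue_burner above 0.15 m and contact force between the fingers and blue_tube above 1 N), for 0.2 s.
At the end, for the whole second after the job is handed in: the blue burner's tube stands at rest in the jar, foot down (foot within 43 mm of the jar's axis and less than 30 mm above its underside, leaning less than 60 degrees); the jar stands upright within 60 mm of where it was; the red burner's tube is where it was (within 6 mm) (horizontal distance between blue_foot and jar below 0.043 m and z of blue_foot in the frame of jar below 0.03 m and angle between blue_tube's own z axis and vertical below 1.05 rad and linear speed of each of blue_tube, jar below 0.03 m/s and angle between jar's own z axis and vertical below 0.1 rad and height (world z) of jar below 0.01 m and distance of jar from where it was at the start of the episode below 0.06 m and distance of red_tube from where it was at the start of the episode below 0.006 m); the robot touches nothing.
It fails at once if the blue ring is rammed (over 28 N on it) (contact force between blue_ring and the fingers above 28 N or contact force between blue_ring and the arm above 28 N).
It also fails if it takes over 43 s, if anything falls off the work surface, if the arm or the gripper's body presses on something with over 40 N, if the wrist force passes 120 N, or if a joint passes its speed limit or range.

## Robot

A 6-joint arm with a two-finger parallel gripper is mounted at the origin on the work surface. World frame = base frame: x ahead of the robot, y to its left, z up, the work surface at z = 0. Lengths are in mm, angles in rad, forces in N, time in s.
With the tool pointing down it reaches from about 325 to 775 mm from the base axis. Payload 5.5 kg.
Tool frame: the origin (TCP) lies on the centre line of the jaws, within the pads' length; the fingertips stand 22 mm ahead of it and the grasp point (between the pads) lies 3 mm ahead of it; y points along the fingers, x is the direction in which the jaws open and shut, and the axes are right-handed (so a half turn about y gives the same grasp; the last joint's range is limited). The gripper opens to 85 mm and grips with 20 to 120 N. Pads are 22 mm wide; open, the fingers measure 114 mm over their backs; the gripper's body (76 mm by 85 mm) begins 54 mm behind the grasp point. The pads swing forward as they close: fully open they stand 13 mm farther back than shut.
Start: joints at [1.249, 0.091, 1.231, -0, 1.82, -0.057], TCP at [157.034, 579.1, 253.275] pointing down, gripper open.
Joint ranges: [-2.87, 2.87], [-0.86, 2.18], [0.17, 2.46], [-1.51, 4.65], [0.06, 2.69], [-2.65, 2.65]. Speed limits (rad/s): [2.57, 2.57, 3.01, 3.14, 3.14, 3.14].

## Interface

Orientations are given as a rotation vector (axis times angle).
In Python, from bench import robot gives the robot as it stands. The module is installed in compiled form; this text tells all that it offers.
- The arm moves only by the tool servo_tool, never from a script. Its argument "steps" is text: rows parted by semicolons, each of 7 numbers parted by spaces: the turn, a rotation vector about the tool's x, y, z in rad, then the shift along the tool's x, y, z in mm, then the opening, from 0 (shut) to 1 (fully open). A call has 1 to 20 rows; each row shifts and turns the commanded pose from where the row before left it, along the tool's axes as they then stand; what a row does not reach is not made up. A row lasts 1/10 s, in which the tool goes at most 50 mm and 8.59 degrees, less where a joint would pass 70% of its speed; a pose out of reach is approached as far as the arm can. A call is refused whole if a number of a shift passes 50 or a number of a turn 0.15, either way. A call with a gripper value outside its range is refused whole. The fingers move at their own pace and stop on an object; "newtons" is the grip in N (left out, the last holds). Time passes only in rows, so rows that do not move let the fingers close. It gives the time, the measured TCP pose, the force and the opening at its end, in the units of the state.
- robot.get_state(): the state, without advancing time (a new reading comes with each control period).
- robot.grab_frame(name): name is "scene" or "top" or "wrist"; returns a dict with "frame" (384x512x3 uint8, blue, green, red), "camera_matrix" (3x3 intrinsics, pixels), "extrinsics" (4x4, takes a point from world to camera coordinates). Camera axes: x right, y down, z forward; pixel columns grow to the right and rows downward; lengths in mm; the calibration is good to about 2 mm. A picture is of the moment at which its call begins. There is no depth.
- robot.job_done(): hands the job in, once; it reports no verdict.
Trained networks look in a picture, given as the dict that the camera call returned (one of the last four; its "shot" number tells which), for a name from the list of things; names that differ only in an ending like _2 or _b are one class to them, and where a whole thing is asked for, a point or a joint stands for the part that bears it (a point fixed in the world has none). Each returns a list of dicts, best first, with "conf" (0 to 1); they miss things now and then, are a little off and sometimes report something else, mostly with a low value. They report only what shows in the picture. A call takes as long as a camera call. They do not tell look-alikes from the thing itself.
- robot.search_frame(name, picture): "box" ([centre column, centre row, width, height] in pixels, round what is visible of it).
- robot.trace(name, picture): "region" (384x512 bool, what is visible of it) and "box" ([centre column, centre row, width, height] in pixels, round what is visible of it).
The state is a dict: "time": time; "joint_pos": joint angles; "qvel": joint speeds; "effort": joint torques, N m; "tcp_pos": TCP position; "tcp_rot": TCP orientation; "contact_force": force on the tool from outside, world axes, zero at the start; "wrist_torque": the same for the moment, N m; "opening": finger opening in mm.
Only numpy, scipy, OpenCV 4.12 (cv2) and the standard library are available. Lean on these libraries where they do the work, as an engineer would, in place of code of your own. Each camera call takes 0.05 s, during which the arm holds its last target. There are 200 camera calls.

## Working session

There is one attempt and no reset: what is moved stays moved. The work goes in short steps, Python scripts to look and compute and a tool call to move; the robot and the scene stay as the last step left them, time stands still between calls to the robot, and variables do not carry over. Pictures are saved under pics/ and viewed, about 8 in all and at most 12, crops included, and the job is handed in when it is done.

Besides the shell and the picture viewer there is one more tool, called by a JSON object that holds its "fn" and its "kwargs", one argument or row to a line. servo_tool: Moves the arm, as the interface text tells. Its arguments: {"type":"object","properties":{"steps":{"type":"string"},"newtons":{"type":"number"}},"required":["steps"]}

```bash
mkdir -p pics; cat > h.py <<'E'
import numpy as np, cv2
from bench import robot
from scipy.spatial.transform import Rotation as R
def ray(p,f):
    K=f["camera_matrix"];E=np.array(f["extrinsics"]);r=E[:3,:3];o=-r.T@E[:3,3]
    d=r.T@np.linalg.inv(K)@np.array([p[0],p[1],1.]);return o,d/np.linalg.norm(d)
def onz(p,f,z):
    o,d=ray(p,f);return o+d*(z-o[2])/d[2]
def proj(X,f):
    E=np.array(f["extrinsics"]);c=E[:3,:3]@np.asarray(X,float)+E[:3,3];q=f["camera_matrix"]@c;return q[:2]/q[2]
E
python3 - <<'E'
from h import *
np.set_printoptions(precision=1,suppress=True)
s=robot.get_state();print(s)
ims=[]
for c in("scene","top"):
    f=robot.grab_frame(c);ims.append(f["frame"]);print(c,ray((256,192),f))
    for n in("blue_burner","blue_ring","blue_tube","red_burner","red_tube","jar"):
        for d in robot.search_frame(n,f)[:3]:print(n,round(d["conf"],2),np.array(d["box"]),onz(d["box"][:2],f,0))
for i,n in enumerate(("scene","top")): cv2.imwrite(f"pics/{n}1.png",cv2.resize(ims[i],(768,576)))
E
```

```text
{'time': 0.0, 'joint_pos': array([ 1.2,  0.1,  1.2, -0. ,  1.8, -0.1]), 'qvel': array([ 0.,  0.,  0., -0.,  0.,  0.]), 'effort': array([  0. , -45.9, -41.8,   0. ,   0. ,   0. ]), 'tcp_pos': array([156.9, 578.9, 252.2]), 'tcp_rot': array([-1.3, -1. ,  1. ]), 'contact_force': array([-0.8,  0.2, -0.2]), 'wrist_torque': array([-0. , -0. ,  0.1]), 'opening': 85.63487571941972}
scene (array([ 992. , -415.3,  652.2]), array([-0.6,  0.5, -0.7]))
blue_burner 0.94 [190.1 265.6  74.   98.3] [ 518.5 -197.5    0. ]
blue_burner 0.42 [173.9 212.9  16.5  26.4] [ 372.6 -146.2    0. ]
blue_ring 0.81 [177.7 230.6  34.4  27.1] [ 423.6 -167.6    0. ]
blue_tube 0.58 [174.9 212.9  15.1  22.1] [ 374.  -144.5    0. ]
blue_tube 0.55 [ 86.8 297.4  62.5  33.9] [ 458.7 -382.8    0. ]
red_burner 0.62 [350.2 180.5  71.   85.2] [549.3 236.1   0. ]
red_tube 0.64 [353.6 139.4  10.2  24.8] [442.4 373.    0. ]
jar 0.59 [257.6 210.7  43.3  49.6] [486.1   0.6   0. ]
top (array([386.3, -49.9, 964.1]), array([ 0.2,  0. , -1. ]))
blue_burner 0.63 [335.5 202.6  57.3  65.2] [ 551.1 -224.2    0. ]
blue_ring 0.84 [344.4 193.3  25.4  21.8] [ 572.2 -244.7    0. ]
blue_tube 0.72 [412.1 239.4  46.7  20.7] [ 469.6 -389.7    0. ]
blue_tube 0.7 [344.7 199.7   9.8  17.6] [ 557.7 -244.9    0. ]
red_burner 0.59 [152.1 181.3  62.6  69.8] [598.9 184.4   0. ]
red_tube 0.47 [133.1 175.8  18.1  17.7] [611.4 227.4   0. ]
jar 0.89 [244.6 219.6  44.2  40. ] [512.9 -22.7   0. ]
```

View pics/scene1.png

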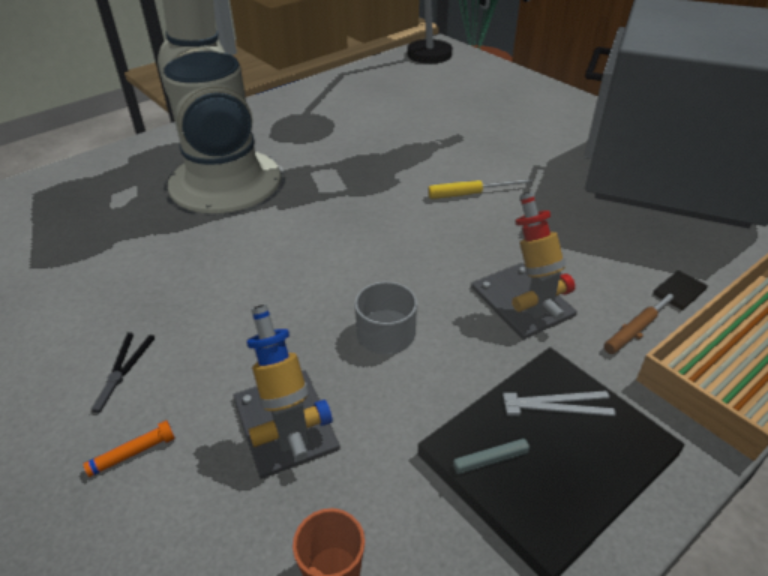

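View pics/top1.png

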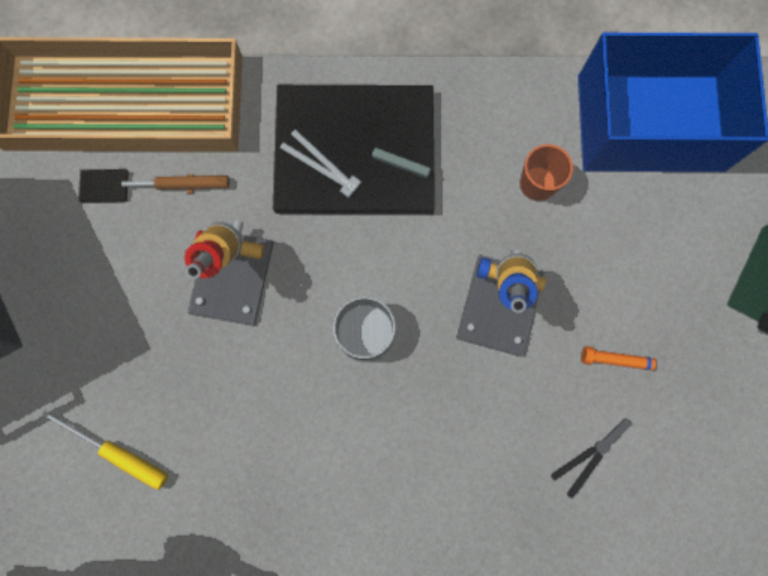

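```bash
python3 - <<'E'
from h import *
f=robot.grab_frame("scene");g=robot.grab_frame("top")
a=cv2.resize(f["frame"][195:325,145:235],None,fx=4.4,fy=4.4,interpolation=cv2.INTER_CUBIC)
b=cv2.resize(g["frame"][160:245,300:370],None,fx=5.5,fy=5.5,interpolation=cv2.INTER_CUBIC)
h=max(a.shape[0],b.shape[0]);pad=lambda i:np.pad(i,((0,h-i.shape[0]),(0,0),(0,0)))
cv2.imwrite("pics/crop.png",np.hstack([pad(a),pad(b)]))
print(a.shape,b.shape)
E
```

```text
(572, 396, 3) (468, 385, 3)
```

View pics/crop.png

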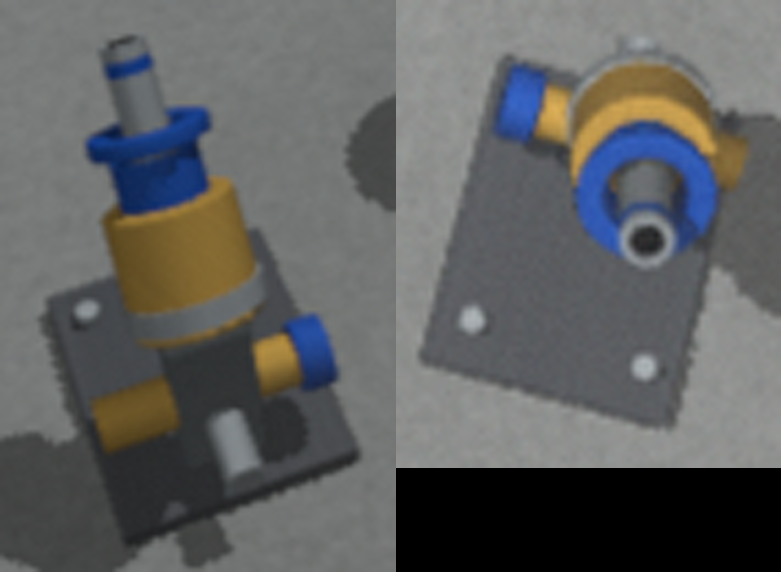

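```bash
python3 - <<'E'
from h import *
from scipy.optimize import least_squares
np.set_printoptions(precision=2,suppress=True)
f=robot.grab_frame("scene");g=robot.grab_frame("top")
S=lambda x,y:np.array([x/4.4+145-.5,y/4.4+195-.5]);T=lambda x,y:np.array([(x-396)/5.5+300-.5,y/5.5+160-.5])
ax=np.array([-.574,0,.819]);m=np.array([6.3,0,126])
top=m+62*ax
def solve(obs,u0):
    def res(u):
        r=R.from_euler('z',u[2]).as_matrix()
        return np.concatenate([proj(r@(m+u[3]*ax if p is None else np.array(p,float))+[u[0],u[1],0],c)-q for c,p,q in obs])
    s=least_squares(res,u0,loss='soft_l1');print(s.x,np.degrees(s.x[2]));print(res(s.x).reshape(-1,2));return s.x
pl=[(g,(-65,50,10),T(420,358)),(g,(-65,-50,10),T(672,427)),(g,(65,50,10),T(502,57)),
 (f,(65,-50,10),S(127,533)),(f,(65,50,10),S(358,450)),(f,(-65,-50,10),S(47,300)),(f,(-65,50,10),S(258,232))]
hd=[(g,top,T(649,241)),(f,top,S(124,45)),(g,None,T(646,191)),(f,None,S(148,133))]
for o in(pl+hd[2:],pl+hd):x=solve(o,[550,-220,-.2,27])
r=R.from_euler('z',x[2]).as_matrix();np.save("burner.npy",x)
print("mouth",r@m+[x[0],x[1],0],"axis",r@ax,"top model",r@top+[x[0],x[1],0])
# triangulated tube top
A=[];B=[]
for c,q in((g,T(649,241)),(f,S(124,45))):
    o,d=ray(q,c);P=np.eye(3)-np.outer(d,d);A.append(P);B.append(P@o)
print("tri top",np.linalg.solve(sum(A),sum(B)))
# jar rim centre
for n,c in(("top",g),("scene",f)):
    d=robot.trace("jar",c)[0];reg=np.argwhere(d["region"])[:,::-1].astype(np.float32)
    print(n,d["conf"],d["box"],onz(d["box"][:2],c,30),onz(d["box"][:2],c,60))
j=robot.get_state();Rm=R.from_rotvec(j["tcp_rot"]).as_matrix();print(Rm)
E
```

```text
[ 550.01 -218.48   -0.27   26.35] -15.297465612375424
[[ 0.52  0.12]
 [-0.61 -0.28]
 [ 0.   -1.14]
 [-0.69  1.16]
 [ 0.83 -0.46]
 [-0.73 -0.67]
 [ 0.2  -1.59]
 [ 0.16  0.23]
 [ 0.06  0.07]]
[ 549.8  -218.39   -0.27   26.16] -15.32869336860223
[[ 0.46  0.2 ]
 [-0.67 -0.18]
 [-0.02 -1.05]
 [-0.73  1.04]
 [ 0.79 -0.54]
 [-0.73 -0.77]
 [ 0.21 -1.67]
 [ 0.13 -1.07]
 [-0.29 -0.43]
 [ 0.11  0.29]
 [ 0.08  0.08]]
mouth [ 555.88 -220.05  126.  ] axis [-0.55  0.15  0.82] top model [ 521.56 -210.65  176.78]
tri top [ 520.23 -210.31  174.54]
top 0.6 [243.8, 220.5, 43.0, 43.8] [507.03 -21.81  30.  ] [503.15 -22.71  60.  ]
scene 0.55 [256.7, 212.2, 41.6, 47.9] [511.58 -22.85  30.  ] [534.74 -41.78  60.  ]
[[ 0.26  0.   -0.97]
 [ 0.97  0.    0.26]
 [ 0.   -1.   -0.  ]]
```

```bash
cat >> h.py <<'E'
x=np.load("burner.npy");Rb=R.from_euler('z',x[2]).as_matrix();ob=np.array([x[0],x[1],0])
ax=Rb@[-.574,0,.819];mouth=Rb@[6.3,0,126]+ob
yb=Rb@[0,1.,0]
def frame(y,xd): return np.column_stack([xd,y,np.cross(xd,y)])
RP=frame(-ax/np.linalg.norm(ax),yb); RD=frame(np.array([0,0,-1.]),yb)
def togo(pos,Rt=None):
    s=robot.get_state();M=R.from_rotvec(s["tcp_rot"]).as_matrix()
    np.set_printoptions(precision=3,suppress=True)
    print("t",s["time"],"pos",s["tcp_pos"],"F",s["contact_force"],"open",s["opening"],"q",s["joint_pos"])
    print("shift tool",M.T@(np.array(pos)-s["tcp_pos"]), "turn", None if Rt is None else R.from_matrix(M.T@Rt).as_rotvec())
E
python3 -c "
from h import *
togo([480,-200,250],RD);print(mouth+100*ax)"
```

```text
t 1.0 pos [157.046 579.106 253.297] F [ 0.378 -0.113  0.204] open 85.62383367575521 q [ 1.249  0.091  1.231 -0.     1.82  -0.057]
shift tool [-667.431    3.272 -515.599] turn [0.    0.003 0.   ]
[ 500.521 -204.88   207.9  ]
```

{"fn": "servo_tool", "kwargs": {
  "steps": "0 0 0 -33 0 -26 0.4;0 0 0 -33 0 -26 0.4;0 0 0 -33 0 -26 0.4;0 0 0 -33 0 -26 0.4;0 0 0 -33 0 -26 0.4;0 0 0 -33 0 -26 0.4;0 0 0 -33 0 -26 0.4;0 0 0 -33 0 -26 0.4;0 0 0 -33 0 -26 0.4;0 0 0 -33 0 -26 0.4;0 0 0 -33 0 -26 0.4;0 0 0 -33 0 -26 0.4;0 0 0 -33 0 -26 0.4;0 0 0 -33 0 -26 0.4;0 0 0 -33 0 -26 0.4;0 0 0 -33 0 -26 0.4;0 0 0 -33 0 -26 0.4;0 0 0 -33 0 -26 0.4;0 0 0 -33 0 -26 0.4;0 0 0 -33 0 -26 0.4",
  "newtons": 40
}}

```text
time: 3.0
tcp_pos: [486.6, -195.8, 253.4]
tcp_rot: [-1.323, -1.012, 1.011]
contact_force: [0.0, 0.3, 1.1]
opening: 33.9
```

{"fn": "servo_tool", "kwargs": {
  "steps": "-0.1 0 0 0 0 0 0.4;-0.1 0 0 0 0 0 0.4;-0.1 0 0 0 0 0 0.4;-0.1 0 0 0 0 0 0.4;-0.1 0 0 0 0 0 0.4;-0.11 0 0 0 0 0 0.4;0 0 0 0 0 0 0.4"
}}

```text
time: 3.7
tcp_pos: [484.3, -193.3, 250.6]
tcp_rot: [-1.809, -1.383, 0.721]
contact_force: [0.4, 0.2, -0.6]
opening: 33.8
```

```bash
python3 -c "
from h import *
togo(mouth+100*ax,RP)
f=robot.grab_frame('wrist')
for n in ('blue_tube','blue_ring'):
  for d in robot.search_frame(n,f)[:2]:print(n,d['conf'],d['box'])
im=f['frame'].copy()
for k,s in ((62,0),(26,0),(0,0)):
  p=proj(mouth+k*ax,f);print(k,p);cv2.circle(im,tuple(int(v) for v in p),3,(0,255,0),1)
cv2.imwrite('pics/wrist1.png',im)"
```

```text
t 3.7 pos [ 484.294 -193.343  250.589] F [ 0.419  0.189 -0.607] open 33.80026727700691 q [-0.541 -0.647  1.944  0.165  1.258 -1.85 ]
shift tool [-6.901 45.703  9.077] turn [-0.003  0.001  0.002]
blue_tube 0.91 [241.4, 185.4, 35.9, 46.9]
blue_tube 0.6 [50.6, 44.0, 101.3, 33.1]
blue_ring 0.92 [242.6, 181.2, 64.8, 64.9]
62 [238.689 201.97 ]
26 [240.011 184.742]
0 [240.764 174.931]
```

View pics/wrist1.png

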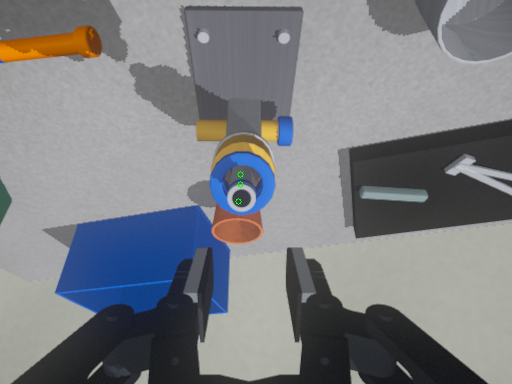

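{"fn": "servo_tool", "kwargs": {
  "steps": "0 0 0 -6 0 10.5 0.4;0 0 0 0 23 0 0.4;0 0 0 0 23 0 0.4;0 0 0 0 0 0 0.4;0 0 0 0 0 0 0.4"
}}

```text
time: 4.35
tcp_pos: [501.6, -204.6, 209.3]
tcp_rot: [-1.808, -1.383, 0.722]
contact_force: [0.3, -1.4, 0.9]
opening: 34.3
```

```bash
python3 -c "
from h import *
togo(mouth+60*ax,RP)
f=robot.grab_frame('wrist')
for n in ('blue_tube','blue_ring'):
  for d in robot.search_frame(n,f)[:1]:print(n,d['conf'],d['box'])
for k in (62,26): print(k,proj(mouth+k*ax,f))
s=robot.get_state();M=R.from_rotvec(s['tcp_rot']).as_matrix();
for k in (-20,0,22,30):print(k,proj(s['tcp_pos']+M[:,1]*k,f))
cv2.imwrite('pics/wrist2.png',f['frame'])"
```

```text
t 4.35 pos [ 501.608 -204.552  209.282] F [ 0.314 -1.397  0.852] open 34.28799973617325 q [-0.543 -0.588  1.981  0.172  1.165 -1.87 ]
shift tool [-0.68  40.589  1.444] turn [-0.003  0.002  0.002]
blue_tube 0.95 [251.9, 225.4, 39.5, 61.1]
blue_ring 0.78 [251.0, 213.2, 74.6, 70.0]
62 [248.494 246.328]
26 [248.475 218.784]
-20 [250.025 333.615]
0 [249.858 299.   ]
22 [249.719 270.239]
30 [249.677 261.528]
```

View pics/wrist2.png

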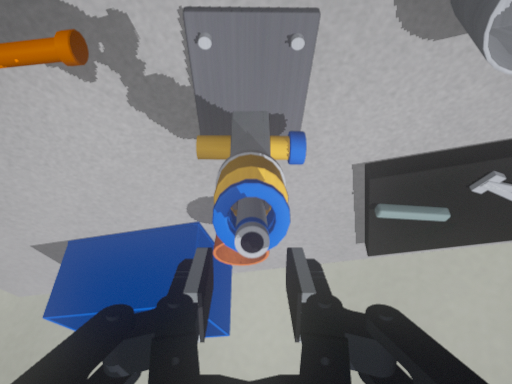

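{"fn": "servo_tool", "kwargs": {
  "steps": "0 0 0 1 0 3 0.4;0 0 0 0 14 0 0.4;0 0 0 0 14 0 0.4;0 0 0 0 12 0 0.4;0 0 0 0 0 0 0.4;0 0 0 0 0 0 0.4"
}}

```text
time: 5.1
tcp_pos: [521.7, -208.7, 175.2]
tcp_rot: [-1.809, -1.384, 0.722]
contact_force: [0.1, -0.4, 0.3]
opening: 34.6
```

```bash
cat > st.py <<'E'
from h import *
F=[];
for i in range(3):
    robot.grab_frame("wrist") if i else 0
    s=robot.get_state();F.append(-0+s["contact_force"]@ax)
p=s["tcp_pos"]-mouth;k=p@ax
print("t",s["time"],"k",k,"off",p@yb,"z",p@RP[:,2],"axialF",np.round(F,2),"open",s["opening"])
E
python3 st.py
```

```text
t 5.2 k 61.53090008624404 off 1.7838520792743915 z 0.6016630235911429 axialF [ 0.1  -0.02 -0.38] open 34.1884365269041
```

{"fn": "servo_tool", "kwargs": {
  "steps": "0 0 0 0 1.5 0 0.4;0 0 0 0 1.5 0 0.4;0 0 0 0 0 0 0.4"
}}

```text
time: 5.5
tcp_pos: [523.4, -209.3, 172.6]
tcp_rot: [-1.81, -1.384, 0.721]
contact_force: [0.0, 0.1, -0.6]
opening: 34.4
```

```bash
python3 st.py
```

```text
t 5.6 k 57.81101218944608 off 1.8455374766901866 z 1.2444923387442037 axialF [-0.5  0.1 -0.3] open 33.85663081954853
```

{"fn": "servo_tool", "kwargs": {
  "steps": "0 0 0 0 2 0 0.4;0 0 0 0 2 0 0.4;0 0 0 0 0 0 0.4"
}}

```text
time: 5.9
tcp_pos: [525.6, -209.8, 168.8]
tcp_rot: [-1.809, -1.384, 0.722]
contact_force: [-0.3, 0.3, -0.3]
opening: 33.9
```

{"fn": "servo_tool", "kwargs": {
  "steps": "0 0 0 0 1.5 0 0.4;0 0 0 0 1.5 0 0.4;0 0 0 0 0 0 0.4"
}}

```text
time: 6.2
tcp_pos: [527.3, -210.4, 167.0]
tcp_rot: [-1.81, -1.384, 0.721]
contact_force: [-0.4, 0.6, 0.3]
opening: 34.2
```

```bash
python3 st.py
```

```text
t 6.3 k 50.86612642673421 off 1.798418123870413 z 1.107282786495171 axialF [0.59 0.24 0.54] open 33.71913321630501
```

{"fn": "servo_tool", "kwargs": {
  "steps": "0 0 0 0 1.5 0 0.4;0 0 0 0 0 0 0.4"
}}

```text
time: 6.5
tcp_pos: [528.1, -210.7, 166.1]
tcp_rot: [-1.81, -1.384, 0.721]
contact_force: [-3.8, 0.5, 2.6]
opening: 33.9
```

{"fn": "servo_tool", "kwargs": {
  "steps": "0 0 0 0 1.5 0 0.4;0 0 0 0 0 0 0.4"
}}

```text
time: 6.7
tcp_pos: [529.0, -211.0, 164.9]
tcp_rot: [-1.811, -1.384, 0.721]
contact_force: [-5.1, 0.5, 4.1]
opening: 34.3
```

{"fn": "servo_tool", "kwargs": {
  "steps": "0 0 0 0 1.5 0 0.4;0 0 0 0 0 0 0.4"
}}

```text
time: 6.9
tcp_pos: [529.8, -211.2, 163.8]
tcp_rot: [-1.811, -1.384, 0.721]
contact_force: [-5.6, 0.8, 4.8]
opening: 33.9
```

```bash
python3 st.py
```

```text
t 7.0 k 46.77992160328363 off 1.652080545359079 z 0.8284511984787524 axialF [7.15 7.19 6.56] open 34.0349669374371
```

{"fn": "servo_tool", "kwargs": {
  "steps": "0 0 0 0 1.5 0 0.4;0 0 0 0 1.5 0 0.4;0 0 0 0 1.5 0 0.4;0 0 0 0 0 0 0.4"
}}

```text
time: 7.4
tcp_pos: [532.2, -211.9, 160.4]
tcp_rot: [-1.811, -1.384, 0.722]
contact_force: [-9.0, 2.0, 6.4]
opening: 34.4
```

```bash
python3 st.py
```

```text
t 7.5 k 42.601223007329374 off 1.5943695814312973 z 0.721880289606702 axialF [10.53 10.15 10.55] open 33.9220028952019
```

{"fn": "servo_tool", "kwargs": {
  "steps": "0 0 0 0 0 0 0.3;0 0 0 0 0 0 0.25;0 0 0 0 0 0 0.25",
  "newtons": 40
}}

```text
time: 7.8
tcp_pos: [532.0, -213.8, 161.3]
tcp_rot: [-1.815, -1.382, 0.723]
contact_force: [-9.1, -6.3, 7.6]
opening: 21.0
```

```bash
python3 st.py
```

```text
t 7.9 k 43.11738184160586 off -0.24327003008356732 z -0.03779123640134822 axialF [10.28 10.86 10.08] open 21.30724162773408
```

{"fn": "servo_tool", "kwargs": {
  "steps": "0 0 0 -1 0 0 0.25;0 0 0 -0.7 0 0 0.25;0 0 0 0 0 0 0.25"
}}

```text
time: 8.2
tcp_pos: [531.8, -214.5, 161.3]
tcp_rot: [-1.813, -1.384, 0.722]
contact_force: [-9.0, -1.0, 8.0]
opening: 21.4
```

```bash
python3 st.py;python3 -c "
from h import *
print(robot.get_state()['contact_force']@np.c_[yb,RP[:,2]])"
```

```text
t 8.3 k 43.100782500355415 off -0.9802007696203197 z -0.04601273684568031 axialF [11.38 11.58 11.22] open 21.40773781192729
[-2.70594673  2.67377292]
```

{"fn": "servo_tool", "kwargs": {
  "steps": "0 0 0 -0.4 0 0 0.2;0 0 0 0 0 0 0.1;0 0 0 0 0 0 0.1;0 0 0 0 0 0 0.1",
  "newtons": 50
}}

```text
time: 8.7
tcp_pos: [532.1, -214.1, 161.7]
tcp_rot: [-1.813, -1.386, 0.72]
contact_force: [-6.9, -0.4, 9.0]
opening: 16.7
```

```bash
python3 st.py;python3 -c "
from h import *
print(robot.get_state()['contact_force']@np.c_[yb,RP[:,2]])"
```

```text
t 8.8 k 43.296403737899126 off -0.5882624938781057 z -0.43726564638128645 axialF [11.17 11.55 11.39] open 16.904065861147288
[-0.53635255  0.67609445]
```

{"fn": "servo_tool", "kwargs": {
  "steps": "0 0 0 0 -2 0 0.1;0 0 0 0 -2 0 0.1;0 0 0 0 -3 0 0.1;0 0 0 0 0 0 0.1",
  "newtons": 60
}}

```text
time: 9.2
tcp_pos: [528.7, -212.2, 165.4]
tcp_rot: [-1.81, -1.386, 0.719]
contact_force: [5.9, 0.8, 0.6]
opening: 16.2
```

```bash
python3 st.py
```

```text
t 9.3 k 48.52714836545924 off 0.41674724672580726 z 0.5397832299502612 axialF [-2.7  -3.07 -3.12] open 16.314286066544557
```

{"fn": "servo_tool", "kwargs": {
  "steps": "0 0 0 0 -5 0 0.1;0 0 0 0 -5 0 0.1;0 0 0 0 -8 0 0.1;0 0 0 0 -8 0 0.1;0 0 0 0 -8 0 0.1;0 0 0 0 -8 0 0.1;0 0 0 0 -10 0 0.1;0 0 0 0 -10 0 0.1;0 0 0 0 -10 0 0.1;0 0 0 0 -10 0 0.1;0 0 0 0 -10 0 0.1;0 0 0 0 0 0 0.1;0 0 0 0 0 0 0.1"
}}

```text
time: 10.6
tcp_pos: [476.8, -199.0, 240.9]
tcp_rot: [-1.81, -1.384, 0.721]
contact_force: [0.4, -0.5, -1.5]
opening: 16.6
```

```bash
python3 st.py; python3 -c "
from h import *
togo([505,-22,230],RD)
f=robot.grab_frame('wrist');g=robot.grab_frame('scene')
cv2.imwrite('pics/w3.png',np.hstack([cv2.resize(f['frame'],(400,300)),cv2.resize(g['frame'][100:292,100:356],(400,300))]))"
```

```text
t 10.7 k 140.2628149369913 off -0.4078847725306691 z 1.639383104153772 axialF [-1.52 -1.37 -0.75] open 16.689892283137137
t 10.7 pos [ 476.849 -198.814  239.907] F [ 0.117 -0.096 -0.822] open 16.689892283137137 q [-0.567 -0.664  1.973  0.18   1.25  -1.878]
shift tool [178.015  -2.768  21.376] turn [0.609 0.003 0.001]
```

View pics/w3.png

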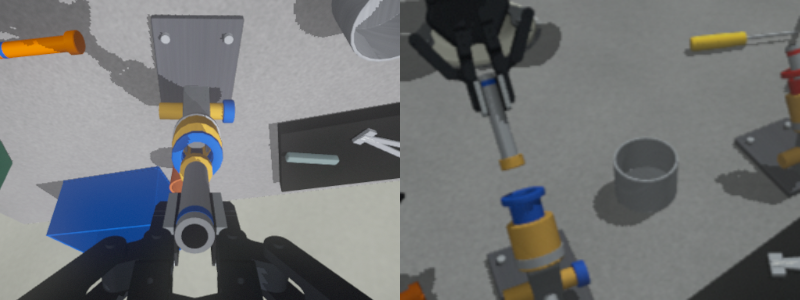

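{"fn": "servo_tool", "kwargs": {
  "steps": "0.1 0 0 20 0 0 0.1;0.1 0 0 20 0 0 0.1;0.1 0 0 20 0 0 0.1;0.1 0 0 20 0 0 0.1;0.1 0 0 20 0 0 0.1;0.11 0 0 20 0 0 0.1;0 0 0 20 0 0 0.1;0 0 0 20 0 0 0.1;0 0 0 15 0 0 0.1;0 0 0 0 0 0 0.1;0 0 0 0 0 0 0.1"
}}

```text
time: 11.9
tcp_pos: [522.7, -30.0, 240.6]
tcp_rot: [-1.323, -1.012, 1.013]
contact_force: [0.6, -0.5, -0.0]
opening: 16.5
```

```bash
python3 - <<'E'
from h import *
from scipy.optimize import least_squares
t=np.linspace(0,2*np.pi,60);P=np.array([[43*np.cos(a),43*np.sin(a),z] for a in t for z in(0,60)])
obs=[]
for c in("top","scene"):
    f=robot.grab_frame(c);d=robot.search_frame("jar",f)
    if d:obs.append((f,d[0]["box"]));print(c,d[0])
    if c=="scene":g=f
def res(u):
    r=[]
    for f,b in obs:
        q=np.array([proj(p+[u[0],u[1],0],f) for p in P]);lo,hi=q.min(0),q.max(0)
        r+=list((lo+hi)/2-b[:2])
    return r
s=least_squares(res,[506,-22]);print(s.x,s.fun)
togo([s.x[0],s.x[1],150],RD)
w=robot.grab_frame("wrist")
cv2.imwrite('pics/w4.png',np.hstack([cv2.resize(w['frame'],(400,300)),cv2.resize(g['frame'][100:292,130:386],(400,300))]))
E
```

```text
top {'box': [244.6, 225.2, 41.5, 35.2], 'conf': 0.81}
scene {'box': [258.9, 213.5, 43.9, 50.0], 'conf': 0.6}
[504.76101985 -21.21805201] [-1.52924517 -4.16795382 -3.75112062 -3.07692867]
t 12.1 pos [522.594 -30.65  240.869] F [-0.398 -0.54  -1.839] open 16.6984233126034 q [-0.123 -0.118  1.46  -0.     1.799 -1.428]
shift tool [ 4.429 90.856 19.74 ] turn [ 0.001  0.002 -0.   ]
```

View pics/w4.png

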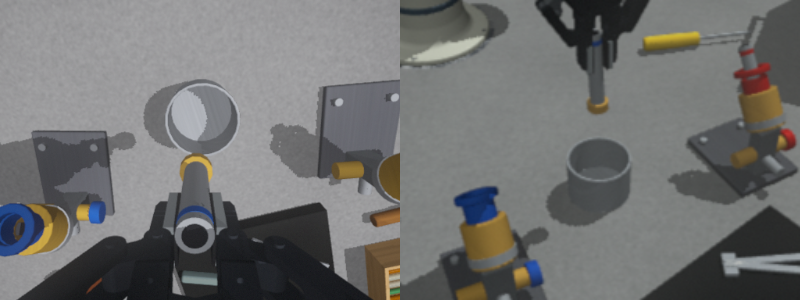

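{"fn": "servo_tool", "kwargs": {
  "steps": "0 0 0 4.2 0 17.3 0.1;0 0 0 0 20 0 0.1;0 0 0 0 20 0 0.1;0 0 0 0 20 0 0.1;0 0 0 0 20 0 0.1;0 0 0 0 20 0 0.1;0 0 0 0 20 0 0.1;0 0 0 0 10 0 0.1;0 0 0 0 8 0 0.1;0 0 0 0 5 0 0.1;0 0 0 0 0 0 0.1;0 0 0 0 0 0 0.1"
}}

```text
time: 13.35
tcp_pos: [507.6, -21.4, 98.5]
tcp_rot: [-1.324, -1.013, 1.011]
contact_force: [0.2, -0.5, -1.6]
opening: 16.6
```

```bash
python3 - <<'E'
from h import *
togo([507,-22,90],RD)
g=robot.grab_frame("scene");w=robot.grab_frame("wrist");print(robot.get_state()["contact_force"])
cv2.imwrite('pics/w5.png',np.hstack([cv2.resize(w['frame'],(400,300)),cv2.resize(g['frame'][130:274,160:352],(400,300))]))
E
```

```text
t 13.35 pos [507.561 -21.431  98.466] F [ 0.235 -0.458 -1.587] open 16.635430619352057 q [-0.109 -0.134  1.727 -0.     1.547 -1.415]
shift tool [-0.698  8.465  0.403] turn [0.001 0.003 0.   ]
[-1.115  0.191 -0.825]
```

View pics/w5.png

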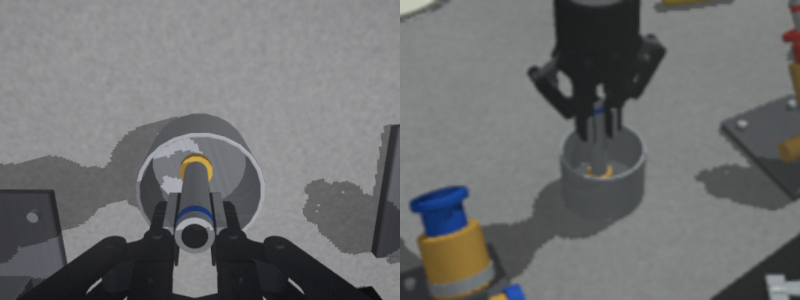

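{"fn": "servo_tool", "kwargs": {
  "steps": "0 0 0 0 2 0 0.1;0 0 0 0 2 0 0.1;0 0 0 0 2 0 0.1;0 0 0 0 0 0 0.1"
}}

```text
time: 13.85
tcp_pos: [506.9, -21.3, 91.1]
tcp_rot: [-1.322, -1.011, 1.012]
contact_force: [0.2, -0.1, -1.6]
opening: 16.5
```

{"fn": "servo_tool", "kwargs": {
  "steps": "0 0 0 0 1.5 0 0.1;0 0 0 0 1.5 0 0.1;0 0 0 0 0 0 0.1"
}}

```text
time: 14.15
tcp_pos: [507.2, -21.4, 88.6]
tcp_rot: [-1.323, -1.012, 1.012]
contact_force: [0.5, 0.6, -0.6]
opening: 16.4
```

{"fn": "servo_tool", "kwargs": {
  "steps": "0 0 0 0 1 0 0.1;0 0 0 0 0 0 0.1"
}}

```text
time: 14.35
tcp_pos: [507.4, -21.4, 88.3]
tcp_rot: [-1.323, -1.012, 1.012]
contact_force: [-1.2, 0.3, 2.5]
opening: 16.4
```

{"fn": "servo_tool", "kwargs": {
  "steps": "0 0 0 0 1 0 0.1;0 0 0 0 0 0 0.1"
}}

```text
time: 14.55
tcp_pos: [507.6, -21.5, 88.2]
tcp_rot: [-1.324, -1.013, 1.011]
contact_force: [-2.7, 0.6, 7.0]
opening: 16.5
```

{"fn": "servo_tool", "kwargs": {
  "steps": "0 0 0 0 -1 0 0.2;0 0 0 0 0 0 0.22;0 0 0 0 0 0 0.26;0 0 0 0 0 0 0.35;0 0 0 0 0 0 0.45;0 0 0 0 0 0 0.45;0 0 0 0 -10 0 0.45;0 0 0 0 -20 0 0.45;0 0 0 0 -30 0 0.45;0 0 0 0 -40 0 0.45;0 0 0 0 -40 0 0.45;0 0 0 0 0 0 0.45;0 0 0 0 0 0 0.45;0 0 0 0 0 0 0.45"
}}

```text
time: 15.95
tcp_pos: [506.8, -21.3, 226.6]
tcp_rot: [-1.322, -1.011, 1.013]
contact_force: [0.3, 0.5, -0.1]
opening: 38.5
```

```bash
python3 - <<'E'
from h import *
togo([507,-22,90],RD)
g=robot.grab_frame("scene");w=robot.grab_frame("wrist")
for n in("red_tube","jar"):print(n,robot.search_frame(n,g)[:1])
cv2.imwrite('pics/w6.png',np.hstack([cv2.resize(w['frame'],(400,300)),cv2.resize(g['frame'][100:292,150:406],(400,300))]))
E
```

```text
t 15.95 pos [506.774 -21.324 226.616] F [ 0.257  0.455 -0.054] open 38.459004998691476 q [-0.109 -0.161  1.524  0.     1.78  -1.415]
shift tool [ -0.561 136.615  -0.62 ] turn [-0.002  0.003 -0.   ]
red_tube [{'box': [354.9, 139.0, 13.2, 23.0], 'conf': 0.73}]
jar [{'box': [256.6, 212.5, 46.8, 53.6], 'conf': 0.69}]
```

View pics/w6.png

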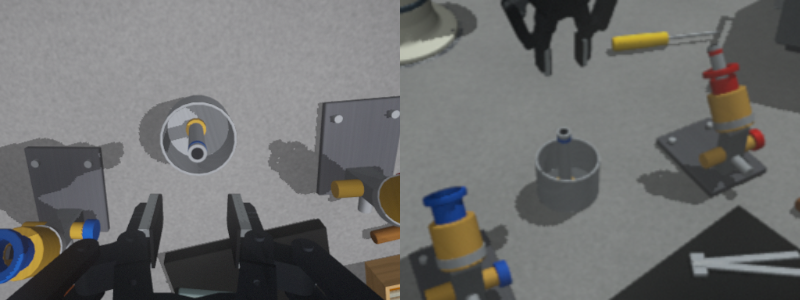

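The tube stands upright in the jar, clear of the gripper, and both the jar and the red tube are where they were.

```bash
python3 -c "
from h import *
print(robot.job_done())"
```

```text
the job is handed in; nothing more can be done
None
```

The blue burner's tube is out of its fitting and standing foot down in the steel jar. I handed the job in at about 16 s of the 43 s allowed; the hand-in reports no verdict.

- **Pressing the ring:** I felt for the ring along the head axis and pressed it in about 8 mm. That depth is worked out from the spring force; the measured axial force stayed at about 11.5 N, well under the 28 N limit.
- **Drawing the tube:** With the ring held in, I closed the fingers on the tube. It came free at about 3 N of pull. The camera views showed it fully out and held between the fingers.
- **Standing it in the jar:** I turned the tube upright, lowered it until the foot touched the jar floor (about 7 N), let go and backed the gripper away upwards.

**Last checks:**
- The pictures show the tube upright near the middle of the jar, and the gripper clear with the force reading near zero.
- The jar's and red tube's positions in the scene camera match the start to within 1–2 pixels, about the networks' own scatter.

**Checks that disagreed:**
- While the fingers closed, one touched the tube first, with about 6 N sideways. I re-centred by about 2 mm before gripping.
- One late jar position fit was off because the gripper partly hid the jar in the top view, so I used the earlier unobstructed estimate.
- The gripper read about 16.6 mm open on the 18 mm tube, which I did not explain, but the grip held.

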